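Press a tablet screen down with a capstan collar and tommy bar

ROBOT

A 6-joint arm with a two-finger parallel gripper is mounted at the origin on the work surface. World frame = base frame: x ahead of the robot, y to its left, z up, the work surface at z = 0. Lengths are in m, angles in rad, forces in N, time in s.
With the tool pointing down it reaches from about 0.4 to 0.825 m from the base axis. Payload 7 kg.
Tool frame: the origin (TCP) lies at the very end of the fingers, on their centre line; the grasp point (between the pads) lies 19 mm behind it; z points along the fingers, x is the direction in which the jaws open and shut, and the axes are right-handed (so a half turn about z gives the same grasp; the last joint's range is limited). The gripper opens to 88 mm and grips with 3 to 60 N. Pads are 19 mm wide; open, the fingers measure 130 mm over their backs; the gripper's body (78 mm by 193 mm) begins 47 mm behind the grasp point.
Start: joints at [-0.945, 0.359, 0.012, 0, -1.224, -0.288], TCP at [0.224, -0.637, 0.227] pointing down, gripper open.
Joint ranges: [-3.07, 3.07], [-1.43, 2.12], [-1.02, 1.25], [-3.03, 1.67], [-3.05, -0], [-3.03, 3.03]. Speed limits (rad/s): [2.39, 2.39, 3.01, 3.14, 3.14, 3.14].

INTERFACE

Orientations are given as [roll, pitch, yaw] about the fixed x, y, z axes, in that order (R = Rz(yaw) Ry(pitch) Rx(roll)).
In Python, from station import telemetry, grab_frame, arm, regions_of, pinpoint gives the robot as it stands. The module is installed in compiled form; this text tells all that it offers.
- The arm moves only by the shell command python3 -m inch 'ROWS' [FORCE]. ROWS is text: rows parted by semicolons, each of 7 numbers parted by spaces: the opening, from 0 (shut) to 1 (fully open), then the shift along the world's x, y, z in cm, then the turn, a rotation vector about the world's x, y, z in degrees. A call has 1 to 12 rows; each row is the pose to reach, as a shift and turn from the pose measured when the call began; what a row does not reach only later rows make up. A row lasts 1/8 s, in which the tool goes at most 62.5 mm and 10.7 degrees, less where a joint would pass 70% of its speed; a pose out of reach is approached as far as the arm can. A call with a gripper value outside its range is refused whole. The fingers move at their own pace and stop on an object; FORCE is the grip in N (left out, the last holds). Time passes only in rows, so rows that repeat a pose let the fingers close. It gives the time, the measured TCP pose, the force and the opening at its end, in the units of the state.
- telemetry.get_state(): the state, without advancing time (a new reading comes with each control period).
- grab_frame(name): name is "scene" or "top" or "wrist"; returns a dict with "pixels" (420x560x3 uint8, red, green, blue), "fx", "fy", "cx", "cy" (pixels), "dist_coeffs" ([k1, k2, p1, p2, k3] as OpenCV has them; the pictures are not rectified), "R" (3x3) and "t" (3): a world point X has camera coordinates R X + t. Camera axes: x right, y down, z forward; pixel columns grow to the right and rows downward; lengths in m; the calibration is good to about 2 mm. A picture is of the moment at which its call begins. There is no depth.
- arm.job_done(): hands the job in, once; it reports no verdict.
Trained networks look in the newest picture that a camera, given by its name, has taken for a name from the list of things; names that differ only in an ending like _2 or _b are one class to them, and where a whole thing is asked for, a point or a joint stands for the part that bears it (a point fixed in the world has none). Each returns a list of dicts, best first, with "p" (0 to 1); they miss things now and then, are a little off and sometimes report something else, mostly with a low value. They report only what shows in the picture. A call takes as long as a camera call. They do not tell look-alikes from the thing itself.
- regions_of(camera, name): "pixels" (420x560 bool, what is visible of it) and "bbox" ([left, top, right, bottom] in pixels, round what is visible of it).
- pinpoint(camera, name): "location" ([column, row] in pixels: a listed point, or the origin of a listed thing).
The state is a dict: "t": time; "q": joint angles; "qd": joint speeds; "joint_efforts": joint torques, N m; "eef_pos": TCP position; "ee_rot": TCP orientation; "force": force on the tool from outside, world axes, zero at the start; "moment": the same for the moment, N m; "width": finger opening in m.
Only numpy, scipy, OpenCV 4.12 (cv2) and the standard library are available. Lean on these libraries where they do the work, as an engineer would, in place of code of your own. Each camera call takes 0.05 s, during which the arm holds its last target. There are 200 camera calls.

TASK

Take the yellow-handled tommy bar from its rest, put it into the holes of the brass collar on the little screw press and turn the collar clockwise as seen from above, going on to further holes, until the foot bears firmly on the tablet's screen: stop when turning has become about half as hard again as it was while the foot hung free, and never crush the screen. Turn the collar with the bar only, never with the fingers or the gripper. Finally lay the bar back in its rest the way it lay, and leave everything else on the bench alone.

Things in the scene. Friction and masses are not known exactly. Their poses are not given: they have to be found in the camera images.
- press: small screw press fixed to the table: base plate 220 x 270 x 15 mm, two steel posts 118 mm either side of the middle (own y), blue bridge 60 mm deep (x), 266 mm long (y), its top 100 mm above the table. Origin: centre of the plate's underside, on the collar's axis; z up; own -x faces roughly the robot (yaw within 0.3 rad of 0)
- post_top (a point): top of the press's left post (own +y): both posts end 125 mm above the table, 118 mm from the collar's axis, nuts 30 mm across, so a bar with a gripper on it sweeps freely only within about 55 degrees either side of the press's own -x
- collar: brass drum 80 mm across, 28 mm high, on a hub over the bridge's middle; turns in place about the vertical. Origin: on the axis, underside, 115 mm above the table. Six level radial holes, 14 x 14 mm, 24 mm deep (from 40 mm to 16 mm from the axis), every 60 degrees, hole 0 along own +x (its yaw tells the holes' bearings), centre lines 14 mm above the origin. A grooved screw 22 mm thick stands out of it
- collar_dot (a point): white dot of hole 0 (each hole has one): on the collar's top, 30 mm from the axis. Clockwise from above (yaw falling) lowers the foot 20 mm a turn; the gap takes 105 to 175 degrees, pressing some 12 more. The collar stays where it is left, also under load
- screw_top (a point): top of the grooved screw, up to 197 mm above the table; sinks with the foot. Turning takes 0.35 N m while the foot hangs free, 0.0032 N m more for each newton on the screen: 0.4 to 0.66 N m will do, 0.52 is best. Across the handle at 95 mm from the axis that is 4 N free if the bar can swivel in the grip, up to 9 N if held stiffly (bearing on the hole mouth); 6 and 13 N when well pressed
- foot: press foot at the screw's lower end under the bridge, blue with black rubber sole 80 x 70 mm; origin: centre of the sole; moves up and down only. Sprung: 80 N on the screen for each mm that the screw goes on after contact. About 55 N is a good pressing (15 to 100 N will do); over 110 N crushes the screen
- tablet: grey tablet 205 x 142 x 10 mm, held on the press's base plate under the foot; origin: centre of its underside, z up. Its black screen stands proud of it; the screen's top lies 29.4 to 32.6 mm above the table, different on each tablet and not measured, so the contact must be felt
- bar: tommy bar 130 mm long, about 120 g: steel rod 10 mm thick, 60 mm long, tip tapered to 4 mm over the last 10 mm, in a square yellow handle 16 x 16 x 70 mm. Origin: on the centre line in the handle, 75 mm from the tip, the place to grip; own x points to the tip; the handle spans 15 mm ahead to 55 mm behind it. Starts level in the rest
- bar_tip (a point): the end of the bar's rod. Feel for contact while turning slowly (about 40 mm/s at the handle or less): after a quicker move the force on the standing bar has partly relaxed. There is 2 mm of play all round the rod in a hole, so the collar lags the bar by about 0.1 rad
- rest: fixed black rest for the bar, base 150 x 56 x 10 mm, two cradles with green lips: under the rod 45 mm ahead and under the handle 43 mm behind its centre (own x, the way the bar's tip points), each 10 mm thick along x, lips to 65 mm above the table, 2 to 9 mm clear beside the bar. Origin: centre of its underside, z up; yaw within 0.4 rad of 0
- rest_seat (a point): the place of the bar's origin when it lies in the rest: 50 mm above the table, over the rest's centre
- bit_case: fixed open lime-green case of screwdriver bits, 100 x 130 mm, lid standing about 120 mm high on its far side; a bystander; origin: centre of its underside
- spray_bottle: white bottle, 52 mm across, 160 mm tall; bystander; origin: centre of its underside
- screwdriver: yellow screwdriver, 150 mm long, lying; bystander, not the bar; origin: under its middle
- screw_tray: blue divided tray 90 x 70 x 20 mm; bystander; origin: centre of its underside
- phone: black phone 145 x 70 x 9 mm, lying; bystander; origin: centre of its underside
- reel: orange reel 64 mm across, 30 mm high; bystander; origin: centre of its underside
- mug: white mug, 76 mm across, 85 mm tall; bystander; origin: centre of its underside
Not all that is in view belongs to the job. Leave any pink or turquoise look-alike of the rest alone.

How it is judged:
On the way, in this order (a step that is already met when the one before it is completed fails the run):
1. the collar has been turned by some 15 degrees with the bar in a hole (distance of collar_dot from where it was at the start of the episode above 0.008 m and contact force between bar and collar above 0.5 N and horizontal distance between bar_tip and collar below 0.034 m), for 0.05 s.
2. the bar has been drawn out of the collar to go to another hole (horizontal distance between bar_tip and collar above 0.042 m), for 0.05 s.
3. the bar, in a hole again, has brought the foot to bear on the screen with at least 15 N (contact force between foot and tablet above 15 N and horizontal distance between bar_tip and collar below 0.034 m), for 0.1 s.
At the end, for the whole second after the job is handed in: the foot presses on the screen with 15 to 100 N; the bar lies in its rest again, its origin within 12 mm of the seat, its direction within 0.1 rad of the rest's and its tip on the same side as at the start, still and released (contact force between foot and tablet between 15 and 100 N and distance between bar and rest_seat below 0.012 m and angle between the x axis of bar and the x axis of rest, either way round below 0.1 rad and x of bar_tip in the frame of rest above 0.04 m and linear speed of bar below 0.02 m/s); the robot touches nothing.
It fails at once if the screen is crushed: more than 110 N under the foot (contact force between foot and tablet above 110 N).
It fails at once if the fingers or gripper push on the collar (over 3 N) (contact force between the arm and collar above 3 N).
It fails at once if one of the loose bystanders is moved by more than 30 mm (distance of any of spray_bottle, screwdriver, screw_tray, phone, reel, mug from where it was at the start of the episode above 0.03 m).
It also fails if it takes over 72 s, if anything falls off the work surface, if the arm or the gripper's body presses on something with over 40 N, if the wrist force passes 120 N, or if a joint passes its speed limit or range.

## Working session

There is one attempt and no reset: what is moved stays moved. The work goes in short steps, Python scripts to look and compute and a shell command to move; the robot and the scene stay as the last step left them, time stands still between calls to the robot, and variables do not carry over. Pictures are saved under pics/ and viewed, about 8 in all and at most 12, crops included, and the job is handed in when it is done.

```bash
mkdir -p pics; cat > h.py <<'E'
import numpy as np,cv2
from station import telemetry, grab_frame, arm, regions_of, pinpoint
def K(f): return np.array([[f['fx'],0,f['cx']],[0,f['fy'],f['cy']],[0,0,1]])
def ray(f,px):
    u=cv2.undistortPoints(np.array([[px]],float),K(f),np.array(f['dist_coeffs'],float))[0,0]
    R=np.array(f['R']);t=np.array(f['t']); d=R.T@np.array([u[0],u[1],1]); return -R.T@t,d/np.linalg.norm(d)
def at_z(f,px,z):
    c,d=ray(f,px); return c+d*(z-c[2])/d[2]
def tri(obs):
    A=np.zeros((3,3));b=np.zeros(3)
    for f,px in obs:
        c,d=ray(f,px);P=np.eye(3)-np.outer(d,d);A+=P;b+=P@c
    X=np.linalg.solve(A,b)
    return X,[round(float(np.linalg.norm((np.eye(3)-np.outer(ray(f,p)[1],ray(f,p)[1]))@(X-ray(f,p)[0]))*1000),1) for f,p in obs]
def proj(f,X):
    R=np.array(f['R']);return cv2.projectPoints(np.array([X],float),cv2.Rodrigues(R)[0],np.array(f['t'],float),K(f),np.array(f['dist_coeffs'],float))[0][0,0]
def save(f,n,crop=None,s=1):
    im=cv2.cvtColor(f['pixels'],cv2.COLOR_RGB2BGR)
    if crop: l,t,r,b=crop; im=im[t:b,l:r]
    cv2.imwrite('pics/'+n,cv2.resize(im,None,fx=s,fy=s,interpolation=cv2.INTER_CUBIC))
E
python3 - <<'E'
from h import *
np.set_printoptions(precision=4,suppress=True)
s=telemetry.get_state();print({k:np.round(v,3) for k,v in s.items()})
F={}
for c in ['scene','top','wrist']:
    F[c]=grab_frame(c); print(c,'cam',-np.array(F[c]['R']).T@F[c]['t'])
a=[cv2.cvtColor(F[c]['pixels'],cv2.COLOR_RGB2BGR) for c in ['scene','top']]
for c in ['scene','top','wrist']: save(F[c],c+'0.png',s=1.4)
for n in ['press','post_top','collar','collar_dot','screw_top','bar','bar_tip','rest','rest_seat']:
    obs=[]
    for c in ['scene','top','wrist']:
        r=pinpoint(c,n); print(n,c,[(np.round(q['location'],1).tolist(),round(q['p'],2)) for q in r[:6]])
        if r and c!='wrist': obs.append((F[c],r[0]['location']))
    if len(obs)==2: print('   tri',*tri(obs))
E
```

```text
{'t': np.float64(0.0), 'q': array([-0.945,  0.359,  0.011, -0.   , -1.224, -0.288]), 'qd': array([ 0.001,  0.001, -0.   ,  0.001, -0.   , -0.001]), 'joint_efforts': array([  0.003, -58.273,  29.305,   6.997,   0.007,  -0.   ]), 'eef_pos': array([ 0.224, -0.636,  0.226]), 'ee_rot': array([-3.141, -0.002,  1.909]), 'force': array([-0.337, -0.109, -0.718]), 'moment': array([ 0.013, -0.03 , -0.048]), 'width': np.float64(0.087)}
scene cam [1.5913 0.1526 1.4291]
top cam [ 0.411  -0.0159  1.2398]
wrist cam [ 0.157  -0.6602  0.3828]
press scene [([256.1, 254.8], 0.87)]
press top [([296.5, 176.5], 0.84)]
press wrist []
   tri [ 0.589  -0.0321 -0.0117] [2.3, 2.3]
post_top scene [([291.6, 229.1], 0.85)]
post_top top [([254.0, 174.8], 0.63)]
post_top wrist []
   tri [0.57   0.085  0.1327] [2.2, 2.2]
collar scene [([255.0, 233.3], 0.64), ([388.3, 266.5], 0.38), ([256.6, 237.7], 0.31)]
collar top [([299.0, 167.0], 0.6)]
collar wrist []
   tri [ 0.5963 -0.0347  0.1206] [3.9, 3.9]
collar_dot scene [([256.7, 237.8], 0.84)]
collar_dot top []
collar_dot wrist []
screw_top scene [([252.1, 249.6], 0.75),
[... 249 characters left out ...]
t []
   tri [ 0.4015 -0.3236  0.0391] [3.6, 3.6]
bar_tip scene [([188.0, 210.0], 0.55)]
bar_tip top [([387.9, 214.4], 0.54), ([393.1, 155.9], 0.35)]
bar_tip wrist []
   tri [ 0.4776 -0.2976  0.0538] [0.6, 0.6]
rest scene [([128.0, 271.8], 0.97), ([207.7, 167.3], 0.91), ([192.2, 203.5], 0.63)]
rest top [([388.5, 238.9], 0.82), ([434.5, 133.3], 0.74), ([378.7, 303.7], 0.55), ([388.1, 216.2], 0.46)]
rest wrist []
   tri [ 0.437  -0.5347 -0.4708] [109.4, 109.4]
rest_seat scene [([186.0, 193.0], 0.95), ([124.0, 261.9], 0.95), ([207.5, 162.3], 0.64)]
rest_seat top [([394.6, 238.1], 0.82), ([438.4, 127.1], 0.67), ([379.0, 306.2], 0.64)]
rest_seat wrist []
   tri [ 0.4107 -0.3173  0.0682] [2.9, 2.9]
```

View pics/top0.png

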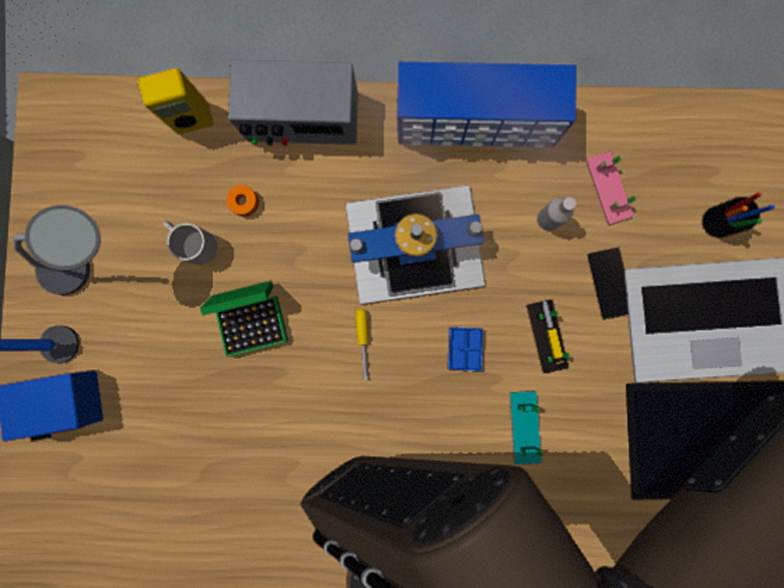

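View pics/scene0.png

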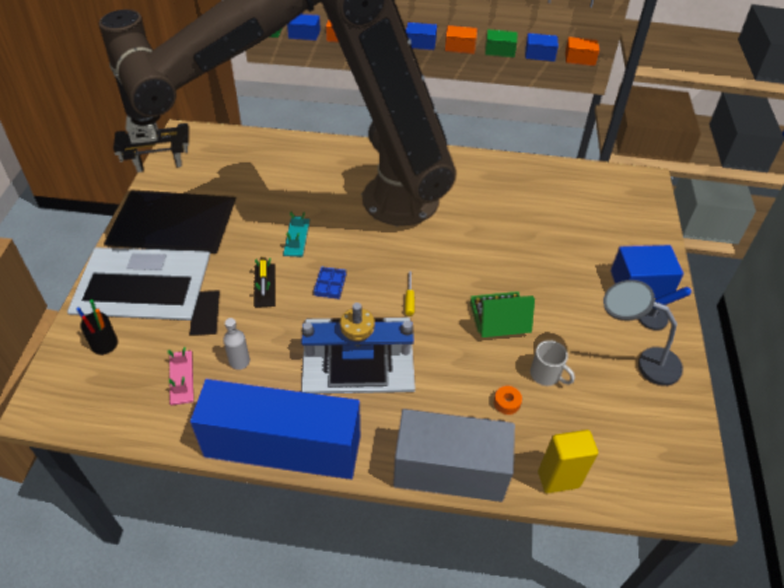

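The top view has the black rest with the yellow bar at (393,241) px, tip towards +x. The pink and turquoise look-alikes sit at about (435,133) and (376,305). The press is at (297,170). Next I go above the bar for a close look.

```bash
python3 -m inch '1 17 31 0 0 0 -6;1 17 31 0 0 0 -6;1 17 31 0 0 0 -6;1 17 31 0 0 0 -6;1 17 31 0 0 0 -6;1 17 31 0 0 0 -6;1 17 31 0 0 0 -6;1 17 31 0 0 0 -6;1 17 31 0 0 0 -6'
python3 - <<'E'
from h import *
np.set_printoptions(precision=4,suppress=True)
F={c:grab_frame(c) for c in ['scene','top','wrist']}
save(F['wrist'],'w1.png')
import pickle;pickle.dump(F['wrist'],open('w1.pkl','wb'))
P={}
for n in ['collar','collar_dot','screw_top','post_top','press','bar','bar_tip','rest','rest_seat']:
    for c in ['top','wrist']:
        r=pinpoint(c,n); print(n,c,[(np.round(q['location'],1).tolist(),round(q['p'],2)) for q in r[:4]])
        if c=='wrist' and r: P[n]=r[0]['location']
f=F['wrist']
for n,z in [('bar',.05),('bar_tip',.05),('rest_seat',.05),('rest',0)]:
    if n in P: print(n,at_z(f,P[n],z))
E
```

```text
t: 2.62
eef_pos: [0.3932, -0.3276, 0.2265]
ee_rot: [-3.141, -0.0, 1.803]
force: [-0.3, 0.7, 0.7]
width: 0.0882
collar top [([301.3, 166.7], 0.98)]
collar wrist [([282.5, 206.8], 0.65)]
collar_dot top [([293.9, 154.4], 0.73), ([174.5, 143.5], 0.62)]
collar_dot wrist []
screw_top top [([294.5, 161.7], 0.73)]
screw_top wrist []
post_top top [([253.6, 175.1], 0.63)]
post_top wrist [([285.6, 198.3], 0.67)]
press top [([297.5, 176.1], 0.94), ([390.4, 158.2], 0.2)]
press wrist []
bar top [([147.6, 176.2], 0.26)]
bar wrist [([288.0, 208.0], 0.89)]
bar_tip top [([295.9, 170.4], 0.24)]
bar_tip wrist [([283.1, 280.8], 0.86)]
rest top [([434.2, 133.6], 0.73)]
rest wrist [([286.6, 197.5], 0.97), ([376.9, 6.3], 0.92)]
rest_seat top [([438.2, 128.0], 0.79)]
rest_seat wrist [([281.9, 207.1], 0.76)]
bar [ 0.4065 -0.3164  0.05  ]
bar_tip [ 0.478  -0.3039  0.05  ]
rest_seat [ 0.407 -0.322  0.05 ]
rest [ 0.4082 -0.3163  0.    ]
```

View pics/w1.png

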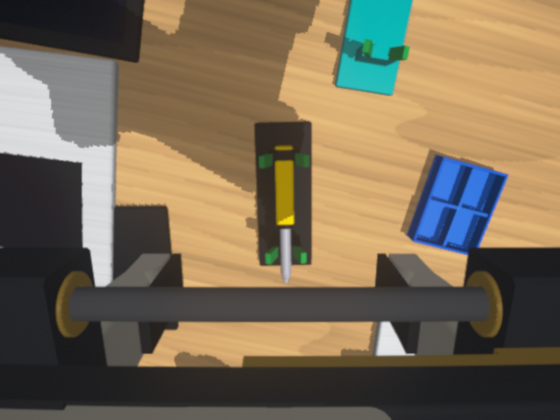

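The wrist view shows the black rest with the bar. The handle runs from (285,147) to (285,228) and the tip is at (286,281), nearly vertical in the picture. Next I work out the bar's line and check its height from a second, lower wrist view.

```bash
python3 -m inch '1 0 0 -3 0 0 0;1 0 0 -6 0 0 0;1 -0.5 0.8 -6 0 0 0;1 -0.5 0.8 -6 0 0 0;1 -0.5 0.8 -6 0 0 0'
python3 - <<'E'
from h import *
import pickle
np.set_printoptions(precision=4,suppress=True)
def feats(f):
    im=f['pixels'];hsv=cv2.cvtColor(im,cv2.COLOR_RGB2HSV)
    m=cv2.inRange(hsv,(20,120,90),(32,255,255)); m[300:]=0
    n,l,st,ce=cv2.connectedComponentsWithStats(m)
    i=1+np.argmax(st[1:,4]); return l==i,st[i]
f1=pickle.load(open('w1.pkl','rb'));f2=grab_frame('wrist');save(f2,'w2.png')
O=[]
for f in (f1,f2):
    m,st=feats(f);ys,xs=np.nonzero(m)
    v,t0=ys.min()+0,ys.max()
    top=[xs[ys<ys.min()+3].mean(),ys.min()-.5]; bot=[xs[ys>ys.max()-3].mean(),ys.max()+.5]
    print(st,top,bot,at_z(f,top,.058),at_z(f,bot,.058)); O.append((f,top,bot))
A=tri([(o[0],o[1]) for o in O]);B=tri([(o[0],o[2]) for o in O]);print('handle back,front',A,B)
d=B[0]-A[0];print('yaw',np.arctan2(d[1],d[0]),'len',np.linalg.norm(d))
for n in ['bar','bar_tip']:
    r=pinpoint('wrist',n)
    if r: print(n,r[0],at_z(f2,r[0]['location'],.05))
print(telemetry.get_state()['eef_pos'],telemetry.get_state()['ee_rot'])
E
```

```text
t: 4.3
eef_pos: [0.3896, -0.3191, 0.1681]
ee_rot: [3.14, 0.002, 1.805]
force: [0.1, 0.7, 0.1]
width: 0.0877
[ 275  160   20   66 1226] [np.float64(283.8269230769231), np.float64(159.5)] [np.float64(284.8269230769231), np.float64(225.5)] [ 0.3635 -0.3307  0.058 ] [ 0.421 -0.316  0.058]
[ 261  172   25   78 1730] [np.float64(272.9491525423729), np.float64(171.5)] [np.float64(273.24528301886795), np.float64(249.5)] [ 0.3633 -0.3303  0.058 ] [ 0.4208 -0.3166  0.058 ]
handle back,front (array([ 0.3646, -0.3302,  0.0493]), [0.1, 0.1]) (array([ 0.4212, -0.3162,  0.0573]), [0.3, 0.3])
yaw 0.2423898299940609 len 0.058817522664942015
bar {'location': [277.3, 228.4], 'p': 0.6} [ 0.4064 -0.3169  0.05  ]
[ 0.3892 -0.319   0.1674] [3.1403 0.0009 1.8041]
```

```bash
python3 -m inch '0.6 1.7 0 0 0 0 0.6;0.6 1.7 0 -4 0 0 0.6;0.6 1.7 0 -8 0 0 0.6;0.6 1.7 0 -11 0 0 0.6;0.6 1.7 -0.05 -13.6 0 0 0.6;0.6 1.7 -0.05 -13.6 0 0 0.6;0.6 1.7 -0.05 -13.6 0 0 0.6;0 1.7 -0.05 -13.6 0 0 0.6;0 1.7 -0.05 -13.6 0 0 0.6;0 1.7 -0.05 -13.6 0 0 0.6;0 1.7 -0.05 -13.6 0 0 0.6;0 1.7 -0.05 -13.6 0 0 0.6' 40
python3 -c "
from h import *
print(telemetry.get_state())"
```

```text
t: 5.95
eef_pos: [0.4063, -0.3196, 0.0316]
ee_rot: [3.14, 0.001, 1.815]
force: [-0.7, 0.0, 2.8]
width: 0.0154
{'t': 5.95, 'q': array([-2.86246885e-01,  3.17714380e-01, -5.73711332e-01,  3.02215980e-04,
       -6.77524847e-01, -1.04107575e+00]), 'qd': array([-0.0005673 ,  0.00151207,  0.00052769,  0.0023559 , -0.00152595,
       -0.00019343]), 'joint_efforts': array([  0.09653239, -44.30244684,  19.19574738,   4.51463521,
         0.13364387,   0.05144531]), 'eef_pos': array([ 0.40625674, -0.3195835 ,  0.03162103]), 'ee_rot': array([3.14009582e+00, 1.09649988e-03, 1.81450449e+00]), 'force': array([-0.67227692,  0.00841563,  2.78756043]), 'moment': array([ 0.11248486,  0.17669104, -0.00848032]), 'width': 0.015401123347145083}
```

Bar is gripped. I lift it and look at the press from above with the wrist camera, tool beyond the collar.

```bash
python3 -m inch '0 0 0 6 0 0 0;0 0 0 12 0 0 0;0 0 2 18 0 0 0;0 2 6 24 0 0 0;0 7 11 28 0 0 0;0 11 16 28 0 0 -3;0 15 21 28 0 0 -6;0 19 26 28 0 0 -8;0 23 30 28 0 0 -8;0 25 31 28 0 0 -8;0 25 31 28 0 0 -8;0 25 31 28 0 0 -8'
python3 - <<'E'
from h import *
import pickle
np.set_printoptions(precision=4,suppress=True)
F={c:grab_frame(c) for c in ['scene','wrist']};pickle.dump(F,open('p1.pkl','wb'))
save(F['wrist'],'w3.png',s=1.4)
z={'collar':.115,'collar_dot':.143,'screw_top':.195,'post_top':.125,'press':0}
for n in z:
    r=pinpoint('wrist',n); print(n,[(np.round(q['location'],1).tolist(),round(q['p'],2),at_z(F['wrist'],q['location'],z[n])) for q in r[:6]])
E
```

```text
t: 7.45
eef_pos: [0.6558, -0.0095, 0.3106]
ee_rot: [-3.141, 0.001, 1.675]
force: [0.6, 0.4, -1.3]
width: 0.0155
collar [([259.9, 115.6], 0.69, array([ 0.5922, -0.0345,  0.115 ]))]
collar_dot [([265.6, 151.8], 0.75, array([ 0.6211, -0.0256,  0.143 ]))]
screw_top [([256.8, 121.8], 0.68, array([ 0.5951, -0.0324,  0.195 ]))]
post_top [([388.7, 108.8], 0.75, array([0.5742, 0.0781, 0.125 ]))]
press [([268.0, 115.9], 0.58, array([ 0.5938, -0.0304,  0.    ])), ([390.9, 108.0], 0.29, array([0.569 , 0.1152, 0.    ]))]
```

View pics/w3.png

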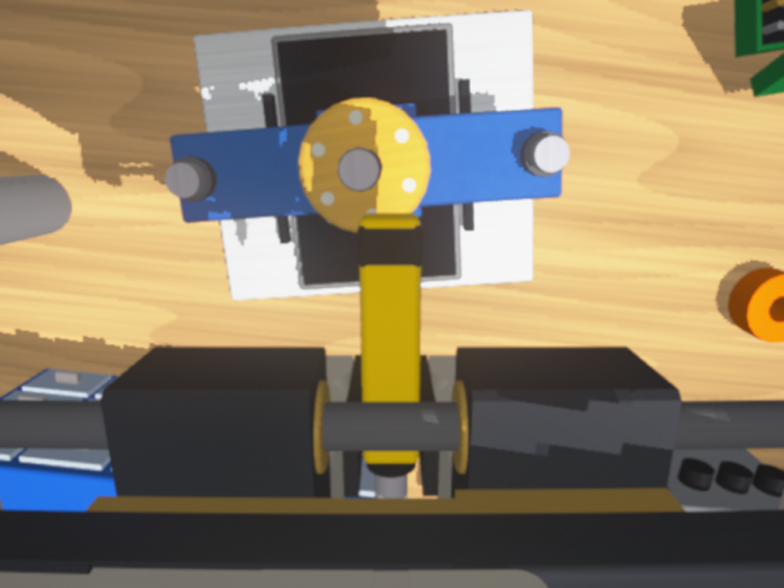

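The wrist view shows the collar at about (261,117) px unscaled. Five white dots are visible and the sixth is hidden by the bar's handle. The post tops are at (136,127) and (390,109). I fit the hexagon of dots.

```bash
python3 - <<'E'
from h import *
import pickle
from scipy.optimize import least_squares
np.set_printoptions(precision=4,suppress=True)
f=pickle.load(open('p1.pkl','rb'))['wrist']
g=f['pixels'];hsv=cv2.cvtColor(g,cv2.COLOR_RGB2HSV)
D=[]
for a in [(356,117),(402,136),(409,185),(328,199),(318,150)]:
    x,y=int(a[0]/1.4),int(a[1]/1.4)
    w=g[y-7:y+8,x-7:x+8].astype(float).min(2); w=np.clip(w-w.min()-0.4*(w.max()-w.min()),0,None)
    yy,xx=np.mgrid[y-7:y+8,x-7:x+8]; m=((xx-x)**2+(yy-y)**2<36);w=w*m
    D.append([(w*xx).sum()/w.sum(),(w*yy).sum()/w.sum()])
D=np.array(D);print(D)
k=np.array([0,-1,-2,-4,-5])  # clockwise or ccw; decided by sign below
def hexa(p,s): 
    a=p[2]+s*k*np.pi/3; return np.c_[p[0]+.03*np.cos(a),p[1]+.03*np.sin(a),np.full(5,p[3])]
for s in (1,-1):
  for z in (None,.143):
    fun=lambda p:np.concatenate([proj(f,X)-d for X,d in zip(hexa([*p[:3],p[3] if z is None else z],s),D)])
    best=min((least_squares(fun,[.594,-.034,a0,.143]) for a0 in np.arange(0,6.3,1)),key=lambda r:r.cost)
    print(s,z,best.x,'deg mod60',np.degrees(best.x[2])%60,'cost',best.cost)
P=[at_z(f,np.array(p)/1.4,.125) for p in [(190,176),(546,152)]];print(P,'mid',(P[0]+P[1])/2,'press yaw',np.arctan2(*(-(P[1]-P[0])[:2]*[1,-1])[[0,1]]), np.linalg.norm(P[1]-P[0]))
st=telemetry.get_state();print(st['eef_pos'],st['ee_rot'],st['q'])
E
```

```text
[[253.6086  83.3723]
 [286.5391  96.5423]
 [291.7706 131.7597]
 [233.3966 141.2691]
 [226.8664 106.4678]]
1 None [ 0.595  -0.0337  3.4033  0.1313] deg mod60 14.994702214166864 cost 0.0017865768802394393
1 0.143 [ 0.5949 -0.0331  3.4033  0.143 ] deg mod60 14.994568371112138 cost 3.7428955996701814
-1 None [ 0.5966 -0.1017  6.5316 -1.0812] deg mod60 14.230666750980959 cost 2802.202213844594
-1 0.143 [ 0.5842 -0.036   6.5316  0.143 ] deg mod60 14.233443575919296 cost 4790.920523432164
[array([ 0.6119, -0.1436,  0.125 ]), array([0.5739, 0.0792, 0.125 ])] mid [ 0.5929 -0.0322  0.125 ] press yaw 0.16864136972914634 0.22595611863913898
[ 0.6559 -0.0101  0.3122] [3.1393 0.0009 1.6742] [ 0.282   0.2877  0.1019  0.0013 -1.3829 -1.7497]
```

The dot scale suggests a height of 131 mm against the stated 143 mm. I take a second wrist view from a settled pose to resolve that.

```bash
python3 -m inch '0 1 -3 3 0 0 0;0 2 -6 3 0 0 0;0 2 -6 3 0 0 0;0 2 -6 3 0 0 0;0 2 -6 3 0 0 0'
cat > fit.py <<'E'
from h import *
from scipy.optimize import least_squares
def dots(f,c,minA=6,maxA=120):
    "white dot blobs near pixel c on the brass"
    g=f['pixels'].astype(int);m=((g.min(2)>150)&(g.max(2)-g.min(2)<70)).astype(np.uint8)
    n,l,st,ce=cv2.connectedComponentsWithStats(m)
    return np.array([ce[i] for i in range(1,n) if minA<=st[i,4]<=maxA and np.linalg.norm(ce[i]-c)<50])
def hexfit(f,D,z=None,c0=(.595,-.033)):
    def res(p):
        zz=p[3] if z is None else z; H=[proj(f,[p[0]+.03*np.cos(p[2]+i*np.pi/3),p[1]+.03*np.sin(p[2]+i*np.pi/3),zz]) for i in range(6)]
        return np.concatenate([H[np.argmin([np.linalg.norm(h-d) for h in H])]-d for d in D])
    return min((least_squares(res,[*c0,a,.14],x_scale=[.01,.01,.1,.01]) for a in np.radians([0,15,30,45])),key=lambda r:r.cost)
E
python3 - <<'E'
from fit import *
import pickle
np.set_printoptions(precision=4,suppress=True)
f1=pickle.load(open('p1.pkl','rb'))['wrist'];f=grab_frame('wrist');T=grab_frame('top')
pickle.dump(f,open('p2.pkl','wb'))
c=proj(f,[.595,-.033,.143]);D=dots(f,c);print(c,D)
for F,d in ((f,D),(T,dots(T,proj(T,[.595,-.033,.143]),2,60))):
    if len(d)>2:
        for z in (None,.143):
            r=hexfit(F,d,z);print(len(d),r.x,np.degrees(r.x[2])%60,r.cost)
for n in ['post_top','screw_top','collar']:
    a=pinpoint('wrist',n);b=pinpoint('top',n);print(n,[np.round(q['location'],1) for q in a[:2]],[np.round(q['location'],1) for q in b[:2]])
s=telemetry.get_state();print(s['eef_pos'],s['ee_rot'])
save(f,'w4.png');save(T,'t4.png',(220,90,380,240),5)
E
```

```text
t: 8.43
eef_pos: [0.6757, -0.0695, 0.3422]
ee_rot: [3.139, 0.001, 1.675]
force: [0.1, 0.2, -1.9]
width: 0.0157
[328.7823 103.0293] [[324.6111  69.3056]
 [354.274   81.6849]
 [369.      86.5   ]
 [299.0541  90.7297]
 [370.3333 109.    ]
 [357.7391 114.4783]
 [303.5507 123.1594]
 [365.25   123.5   ]
 [332.5672 134.7761]]
9 [ 0.5953 -0.0315  1.2887  0.1535] 13.83888622552702 188.89642889806908
9 [ 0.595  -0.0299  1.2886  0.14  ] 13.83137804963468 193.15721430354785
9 [ 0.4699 -0.0355  0.2625  0.7856] 15.03962583363299 785.8158914512015
9 [ 0.5848 -0.0474  1.8638  0.14  ] 46.788033123413356 1412.5069636108817
post_top [array([449.6,  93.9])] [array([252. , 171.7])]
screw_top [array([336.7, 103.9])] [array([296.1, 162.8]), array([388.4, 238.3])]
collar [array([325.4,  99.7])] [array([299.8, 167.5])]
[ 0.6759 -0.0699  0.3422] [3.1393 0.0009 1.6745]
```

```bash
python3 - <<'E'
from fit import *
import pickle
np.set_printoptions(precision=4,suppress=True)
f1=pickle.load(open('p1.pkl','rb'))['wrist'];f=pickle.load(open('p2.pkl','rb'))
D2=np.array([[324.61,69.31],[354.27,81.68],[357.74,114.48],[303.55,123.16],[299.05,90.73],[332.57,134.78]])
D1=np.array([[253.6,83.37],[286.54,96.54],[291.77,131.76],[233.4,141.27],[226.87,106.47]])
for z in (None,.143):
    r=hexfit(f,D2,z);print(r.x,np.degrees(r.x[2])%60,r.cost)
X=np.array([tri([(f1,a),(f,b)])[0] for a,b in zip(D1,D2)]);print(X, [tri([(f1,a),(f,b)])[1] for a,b in zip(D1,D2)])
print('R',[np.linalg.norm(X[0]-X[3]),np.linalg.norm(X[1]-X[3])],'(opp=60, 52/60)')
for p,q in (((390,108.6),(449.6,93.9)),):print(tri([(f1,p),(f,q)]))
print(f['fx'],f['cx'],f['cy'],-np.array(f['R']).T@f['t'],-np.array(f1['R']).T@f1['t'])
E
```

```text
[ 0.5943 -0.0316  0.262   0.1299] 15.009554548340041 0.013768480824157232
[ 0.5948 -0.0332  0.262   0.14  ] 15.009570936738825 4.269517357414689
[[ 0.5667 -0.0406  0.1429]
 [ 0.5742 -0.0127  0.1423]
 [ 0.6021 -0.0052  0.1425]
 [ 0.6151 -0.0536  0.1429]
 [ 0.5872 -0.0611  0.1432]] [[0.0, 0.0], [0.0, 0.0], [0.0, 0.0], [0.0, 0.0], [0.1, 0.1]]
R [np.float64(0.05017729855862532), np.float64(0.05794119555803587)] (opp=60, 52/60)
(array([0.5751, 0.0729, 0.1479]), [0.4, 0.4])
377.72323789394915 278.79788616776375 213.8396084607465 [ 0.605  -0.0769  0.4991] [ 0.5853 -0.0172  0.4683]
```

Triangulation confirms 143 mm for the collar's top. The axis is at (0.5948, -0.0332), holes at 15° mod 60°, press yaw about 9.7°. The plan:

1. **Stroke A:** start at bar yaw 15° and turn to -12°.
2. **Stroke B:** re-enter the hole at about 54° and turn to -43°.
3. **Stroke C and on:** repeat from about 23° as needed.

First I go to the pre-insert pose at r=135 mm.

```bash
python3 -m inch '0 -6 0 0 0 0 3;0 -12 0 0 0 0 6;0 -18 0 -2 0 0 9;0 -21.1 0.2 -6 0 0 9;0 -21.1 0.2 -12 0 0 9;0 -21.1 0.2 -18 0 0 9;0 -21.1 0.2 -21 0 0 9;0 -21.1 0.2 -23.1 0 0 9;0 -21.1 0.2 -23.1 0 0 9;0 -21.1 0.2 -23.1 0 0 9'
cat > go.py <<'E'
from h import *
import sys
np.set_printoptions(precision=2,suppress=True)
AX=np.array([.5948,-.0332])
def now():
    s=telemetry.get_state();p=np.array(s['eef_pos']);y=np.degrees(s['ee_rot'][2]);F=np.array(s['force']);M=np.array(s['moment'])
    r=p[:2]-AX; T=r[0]*F[1]-r[1]*F[0]+M[2]
    print('t %.2f p(cm) %s baryaw %.2f r %.2f bearing %.2f F %s Mz %.3f  torque about axis %.3f w %.4f'%(s['t'],p*100,y-90,100*np.linalg.norm(r),np.degrees(np.arctan2(-r[1],-r[0])),F,M[2],T,s['width']))
    return p,y-90
def rows(targets,z=.1106):
    p,b=now()
    for r,bb in targets:
        q=np.array([*(AX-r*np.array([np.cos(np.radians(bb)),np.sin(np.radians(bb))])),z]);d=(q-p)*100
        print('0 %.2f %.2f %.2f 0 0 %.1f;'%(*d,bb-b),end='')
    print()
E
python3 - <<'E'
from go import *
f=grab_frame('scene');r=pinpoint('scene','bar_tip');print(r[:2],proj(f,[*(AX-.06*np.array([.9659,.2588])),.129]))
save(f,'s5.png',(190,170,330,290),5)
rows([(.115,15),(.105,15),(.095,15)])
E
```

```text
t: 10.07
eef_pos: [0.4656, -0.0679, 0.1122]
ee_rot: [3.138, 0.001, 1.832]
force: [-0.0, 1.1, -1.5]
width: 0.0157
[{'location': [254.3, 215.9], 'p': 0.47}] [252.6 217.4]
t 10.18 p(cm) [46.58 -6.78 11.25] baryaw 14.95 r 13.36 bearing 15.00 F [ 0.99 -0.07 -1.83] Mz 0.063  torque about axis 0.106 w 0.0156
0 1.79 0.48 -0.19 0 0 0.1;0 2.76 0.74 -0.19 0 0 0.1;0 3.73 1.00 -0.19 0 0 0.1;
```

View pics/s5.png

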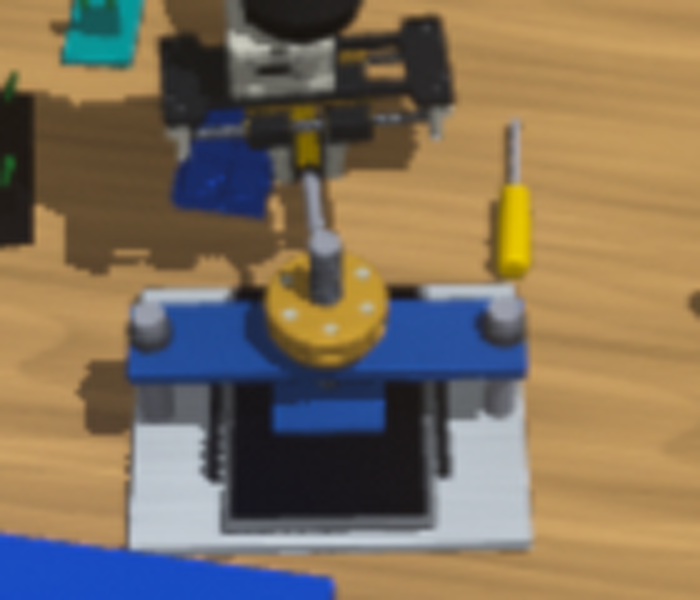

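The scene crop shows the bar pointing at the collar. The rod ends behind the screw top and is level with the drum. I insert it.

```bash
python3 -m inch '0 0.8 0.2 -0.2 0 0 0;0 1.8 0.5 -0.2 0 0 0;0 2.3 0.6 -0.2 0 0 0;0 2.8 0.75 -0.2 0 0 0;0 3.3 0.9 -0.2 0 0 0;0 3.7 1 -0.2 0 0 0;0 3.7 1 -0.2 0 0 0'
python3 - <<'E'
from go import *
rows([(.095,15-3*i) for i in range(1,10)])
E
```

```text
t: 11.05
eef_pos: [0.503, -0.0577, 0.1104]
ee_rot: [3.137, 0.001, 1.832]
force: [-0.5, -0.6, -1.4]
width: 0.0158
t 11.05 p(cm) [50.3  -5.77 11.04] baryaw 14.96 r 9.50 bearing 14.95 F [-0.52 -0.6  -1.36] Mz -0.011  torque about axis 0.031 w 0.0158
0 -0.11 0.48 0.02 0 0 -3.0;0 -0.20 0.96 0.02 0 0 -6.0;0 -0.27 1.46 0.02 0 0 -9.0;0 -0.31 1.95 0.02 0 0 -12.0;0 -0.32 2.45 0.02 0 0 -15.0;0 -0.31 2.95 0.02 0 0 -18.0;0 -0.27 3.44 0.02 0 0 -21.0;0 -0.20 3.94 0.02 0 0 -24.0;0 -0.11 4.43 0.02 0 0 -27.0;
```

Inserted with no contact force. Stroke A follows, with the free torque read at its end.

```bash
python3 -m inch '0 -0.11 0.48 0 0 0 -3;0 -0.2 0.96 0 0 0 -6;0 -0.27 1.46 0 0 0 -9;0 -0.31 1.95 0 0 0 -12;0 -0.32 2.45 0 0 0 -15;0 -0.31 2.95 0 0 0 -18'
python3 -c "
from go import *
now()"
python3 -m inch '0 0.04 0.49 0 0 0 -3;0 0.11 0.99 0 0 0 -6;0 0.2 1.48 0 0 0 -9'
python3 - <<'E'
from go import *
for i in range(4): now(); f=grab_frame('scene')
print(pinpoint('scene','collar_dot')[:3])
save(f,'s6.png',(220,200,290,260),8)
c=proj(f,[*AX,.143]);print(c)
from fit import *
D=dots(f,c,2,60);D=np.array([d for d in D if abs(d[0]-c[0])<14 and abs(d[1]-c[1])<11]);print(D)
r=hexfit(f,D,.143,tuple(AX));print(r.x,np.degrees(r.x[2])%60,r.cost)
# baryaw target: withdraw
rows([(.11,-12),(.13,-12)])
E
```

```text
t: 11.8
eef_pos: [0.4991, -0.0297, 0.1104]
ee_rot: [3.138, 0.003, 1.515]
force: [0.9, -9.3, -0.9]
width: 0.0161
t 11.80 p(cm) [49.91 -2.97 11.04] baryaw -3.21 r 9.57 bearing -2.11 F [ 0.87 -9.28 -0.89] Mz -0.567  torque about axis 0.317 w 0.0161
t: 12.18
eef_pos: [0.5003, -0.0164, 0.1103]
ee_rot: [3.139, 0.005, 1.355]
force: [0.2, -8.4, -1.0]
width: 0.0153
t 12.18 p(cm) [50.03 -1.64 11.03] baryaw -12.38 r 9.60 bearing -10.05 F [ 0.2  -8.38 -1.01] Mz -0.506  torque about axis 0.283 w 0.0153
t 12.22 p(cm) [50.04 -1.6  11.03] baryaw -12.52 r 9.59 bearing -10.31 F [ 0.37 -6.95 -0.04] Mz -0.475  torque about axis 0.174 w 0.0162
t 12.28 p(cm) [50.04 -1.62 11.03] baryaw -12.34 r 9.59 bearing -10.23 F [ 0.54 -8.38 -1.48] Mz -0.469  torque about axis 0.313 w 0.0158
t 12.32 p(cm) [50.03 -1.63 11.03] baryaw -12.28 r 9.60 bearing -10.16 F [ 1.51 -7.82 -1.47] Mz -0.446  torque about axis 0.268 w 0.0158
[{'location': [254.9, 237.2], 'p': 0.8}]
[254.24 228.75]
[[254.71 218.43]
 [260.   218.5 ]
 [246.   230.5 ]]
[ 0.58 -0.04  0.32  0.14] 18.306721035472503 5.517792254224676
t 12.43 p(cm) [50.03 -1.63 11.03] baryaw -12.26 r 9.59 bearing -10.13 F [ 0.82 -7.81 -1.4 ] Mz -0.408  torque about axis 0.316 w 0.0154
0 -1.31 0.60 0.03 0 0 0.3;0 -3.27 1.02 0.03 0 0 0.3;
```

View pics/s6.png

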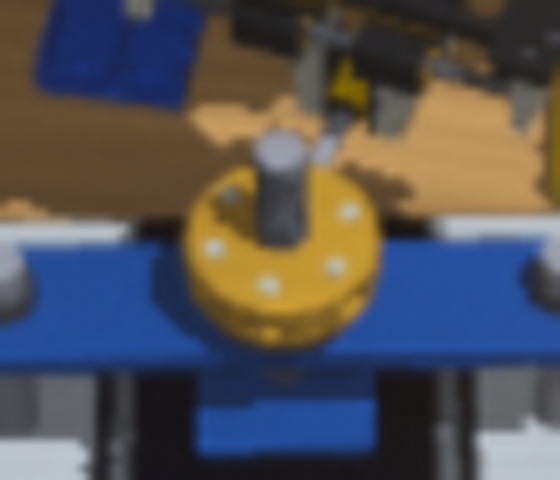

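The crop shows five dots, at about (248.6,224.2), (263.5,226.4), (262,233.2), (253.5,235.6) and (246.8,230.9) px. I fit the collar angle from them.

```bash
python3 - <<'E'
from fit import *
from go import AX
f=grab_frame('scene');g=f['pixels'].astype(float)
D=[]
for x,y in [(263.5,226.4),(262,233.2),(253.5,235.6),(246.8,230.9)]:
    x0,y0=int(round(x)),int(round(y)); w=g[y0-2:y0+3,x0-2:x0+3,2]; w=np.clip(w-np.median(w),0,None); yy,xx=np.mgrid[y0-2:y0+3,x0-2:x0+3]
    D.append([(w*xx).sum()/w.sum(),(w*yy).sum()/w.sum()])
D=np.array(D);print(D.round(1))
for d in (D,np.array([(263.5,226.4),(262,233.2),(253.5,235.6),(246.8,230.9)])-.5):
    r=hexfit(f,d,.143,tuple(AX));print(r.x,np.degrees(r.x[2])%60,r.cost)
    # angle from each dot at known height relative to fitted centre
    a=[at_z(f,q,.143)[:2] for q in d];print(np.round([np.degrees(np.arctan2(*(p-r.x[:2])[::-1]))%60 for p in a],1))
E
```

```text
[[263.2 226. ]
 [261.4 232.9]
 [253.1 235.2]
 [246.3 230.6]]
[ 0.59 -0.03 -0.03  0.14] 58.36966329248141 0.13886048994935693
[57.1 57.6 59.2 58.9]
[ 0.59 -0.03 -0.03  0.14] 58.408365507327396 0.16156483324265408
[57.1 58.2 58.9 58.6]
```

The collar stands at about -1.6°, having turned 16.6° with the bar lagging 10°. I turn about 6° more, back off to align, then draw out.

```bash
python3 -m inch '0 0.04 0.6 0 0 0 -3;0 0.2 1.1 0 0 0 -6;0 0.2 1.1 0 0 0 -6'
python3 - <<'E'
from go import *
for i in range(3): now(); f=grab_frame('scene')
rows([(.095,-8),(.095,-8),(.105,-8),(.115,-8),(.13,-8)])
E
```

```text
t: 12.85
eef_pos: [0.5017, -0.0068, 0.1104]
ee_rot: [3.14, 0.007, 1.25]
force: [0.7, -8.4, 0.5]
width: 0.0158
t 12.85 p(cm) [50.17 -0.68 11.04] baryaw -18.36 r 9.68 bearing -15.83 F [ 0.7  -8.37  0.48] Mz -0.493  torque about axis 0.269 w 0.0158
t 12.90 p(cm) [50.16 -0.69 11.04] baryaw -18.33 r 9.68 bearing -15.79 F [ 0.32 -8.19  0.21] Mz -0.465  torque about axis 0.289 w 0.0158
t 12.95 p(cm) [50.16 -0.69 11.04] baryaw -18.32 r 9.68 bearing -15.77 F [ 0.7  -7.96  0.57] Mz -0.426  torque about axis 0.297 w 0.0158
t 13.00 p(cm) [50.16 -0.69 11.04] baryaw -18.32 r 9.69 bearing -15.75 F [ 0.08 -8.1   0.43] Mz -0.488  torque about axis 0.266 w 0.0154
0 -0.08 -1.31 0.02 0 0 10.3;0 -0.08 -1.31 0.02 0 0 10.3;0 -1.07 -1.17 0.02 0 0 10.3;0 -2.07 -1.03 0.02 0 0 10.3;0 -3.55 -0.82 0.02 0 0 10.3;
```

```bash
python3 -m inch '0 -0.04 -0.7 0 0 0 5;0 -0.08 -1.3 0 0 0 10.3;0 -0.6 -1.25 0 0 0 10.3;0 -1.3 -1.15 0 0 0 10.3;0 -2.1 -1.03 0 0 0 10.3;0 -2.9 -0.9 0 0 0 10.3;0 -3.6 -0.82 0 0 0 10.3;0 -3.6 -0.82 0 0 0 10.3'
python3 - <<'E'
from go import *
rows([(.14,b) for b in (0,10,20,30,40,50,53)])
from fit import *
for k in range(2):
    f=grab_frame('scene');g=f['pixels'].astype(float)
save(f,'s7.png',(220,200,290,260),8)
H=[proj(f,[AX[0]-.002+.03*np.cos(a),AX[1]+.03*np.sin(a),.143]) for a in np.radians(-7.7+60*np.arange(6))]
D=[]
for h in H:
    x0,y0=np.round(h).astype(int); w=g[y0-3:y0+4,x0-3:x0+4]; 
    b=w[:,:,2]*(w[:,:,0]>100); b=np.clip(b-60-np.median(b),0,None); yy,xx=np.mgrid[y0-3:y0+4,x0-3:x0+4]
    print(h.round(1),b.max()); 
    if b.max()>40 and h[1]>225: D.append([(b*xx).sum()/b.sum(),(b*yy).sum()/b.sum()])
D=np.array(D);r=hexfit(f,D,.143,tuple(AX));print(D,r.x,np.degrees(r.x[2])%60,r.cost)
E
```

```text
t: 14.0
eef_pos: [0.4651, -0.015, 0.1106]
ee_rot: [3.14, 0.007, 1.431]
force: [0.8, 0.4, -1.6]
width: 0.0155
t 14.00 p(cm) [46.51 -1.5  11.06] baryaw -8.00 r 13.10 bearing -8.00 F [ 0.78  0.39 -1.58] Mz 0.012  torque about axis -0.052 w 0.0155
0 -1.03 -1.82 0.00 0 0 8.0;0 -0.82 -4.25 0.00 0 0 18.0;0 -0.19 -6.61 0.00 0 0 28.0;0 0.84 -8.82 0.00 0 0 38.0;0 2.24 -10.82 0.00 0 0 48.0;0 3.97 -12.55 0.00 0 0 58.0;0 4.54 -13.00 0.00 0 0 61.0;
[251.6 235.3] 48.0
[260.6 233.5] 46.0
[263.3 226.6] 46.0
[257.  221.4] 55.0
[248.2 223.1] 0.0
[245.4 230. ] 49.0
[[252.35 235.05]
 [261.28 233.28]
 [263.42 226.5 ]
 [246.35 230.  ]] [ 0.59 -0.03  0.94  0.14] 53.57279394599885 0.15090803006937079
```

Collar is at -6.4°, so the next hole is at 53.6°. I swing round outside and look at the bar line before inserting.

```bash
python3 -m inch '0 -1 -1.8 0 0 0 8;0 -0.8 -4.25 0 0 0 18;0 -0.2 -6.6 0 0 0 28;0 0.85 -8.8 0 0 0 38;0 2.25 -10.8 0 0 0 48;0 3.95 -12.55 0 0 0 58;0 4.6 -13.05 0 0 0 61.5;0 4.6 -13.05 0 0 0 61.5;0 4.6 -13.05 0 0 0 61.5'
python3 - <<'E'
from go import *
rows([(.125,53.5),(.115,53.5),(.105,53.5),(.095,53.5)])
E
```

```text
t: 15.22
eef_pos: [0.5114, -0.1453, 0.1104]
ee_rot: [3.14, 0.007, 2.503]
force: [-0.2, 0.3, -1.7]
width: 0.0159
t 15.22 p(cm) [ 51.14 -14.53  11.04] baryaw 53.40 r 13.97 bearing 53.38 F [-0.25  0.3  -1.71] Mz 0.024  torque about axis -0.029 w 0.0159
0 0.90 1.17 0.02 0 0 0.1;0 1.50 1.97 0.02 0 0 0.1;0 2.09 2.77 0.02 0 0 0.1;0 2.68 3.58 0.02 0 0 0.1;
```

```bash
python3 -m inch '0 0.6 0.8 0 0 0 0;0 0.9 1.2 0 0 0 0;0 1.3 1.75 0 0 0 0;0 1.7 2.3 0 0 0 0;0 2.1 2.8 0 0 0 0;0 2.4 3.2 0 0 0 0;0 2.7 3.6 0 0 0 0;0 2.7 3.6 0 0 0 0'
python3 - <<'E'
from go import *
rows([(.095,53.5-4*i) for i in range(1,13)])
E
```

```text
t: 16.23
eef_pos: [0.5387, -0.1091, 0.1103]
ee_rot: [3.14, 0.007, 2.503]
force: [0.1, -0.1, -0.9]
width: 0.0153
t 16.23 p(cm) [ 53.87 -10.91  11.03] baryaw 53.42 r 9.44 bearing 53.52 F [ 0.12 -0.11 -0.91] Mz 0.015  torque about axis 0.031 w 0.0153
0 -0.56 0.37 0.03 0 0 -3.9;0 -1.05 0.81 0.03 0 0 -7.9;0 -1.50 1.30 0.03 0 0 -11.9;0 -1.93 1.81 0.03 0 0 -15.9;0 -2.31 2.35 0.03 0 0 -19.9;0 -2.66 2.91 0.03 0 0 -23.9;0 -2.96 3.50 0.03 0 0 -27.9;0 -3.23 4.11 0.03 0 0 -31.9;0 -3.45 4.73 0.03 0 0 -35.9;0 -3.63 5.37 0.03 0 0 -39.9;0 -3.76 6.02 0.03 0 0 -43.9;0 -3.84 6.68 0.03 0 0 -47.9;
```

```bash
python3 -m inch '0 -0.56 0.37 0 0 0 -4;0 -1.05 0.81 0 0 0 -8;0 -1.5 1.3 0 0 0 -12;0 -1.93 1.81 0 0 0 -16;0 -2.31 2.35 0 0 0 -20;0 -2.66 2.91 0 0 0 -24;0 -2.96 3.5 0 0 0 -28;0 -3.23 4.11 0 0 0 -32;0 -3.45 4.73 0 0 0 -36;0 -3.63 5.37 0 0 0 -40;0 -3.76 6.02 0 0 0 -44;0 -3.84 6.68 0 0 0 -48'
python3 - <<'E'
from go import *
rows([(.095,5.5-3*i) for i in range(1,13)])
E
```

```text
t: 17.73
eef_pos: [0.4993, -0.0439, 0.1103]
ee_rot: [3.142, 0.009, 1.662]
force: [1.0, -9.1, -0.6]
width: 0.0157
t 17.73 p(cm) [49.93 -4.39 11.03] baryaw 5.21 r 9.61 bearing 6.37 F [ 1.03 -9.09 -0.65] Mz -0.550  torque about axis 0.329 w 0.0157
0 0.06 0.65 0.03 0 0 -2.7;0 0.05 1.15 0.03 0 0 -5.7;0 0.07 1.64 0.03 0 0 -8.7;0 0.11 2.14 0.03 0 0 -11.7;0 0.18 2.63 0.03 0 0 -14.7;0 0.27 3.12 0.03 0 0 -17.7;0 0.39 3.60 0.03 0 0 -20.7;0 0.54 4.08 0.03 0 0 -23.7;0 0.71 4.55 0.03 0 0 -26.7;0 0.90 5.00 0.03 0 0 -29.7;0 1.12 5.45 0.03 0 0 -32.7;0 1.36 5.89 0.03 0 0 -35.7;
```

```bash
python3 -m inch '0 0.06 0.65 0 0 0 -2.7;0 0.05 1.15 0 0 0 -5.7;0 0.07 1.64 0 0 0 -8.7;0 0.11 2.14 0 0 0 -11.7;0 0.18 2.63 0 0 0 -14.7;0 0.27 3.12 0 0 0 -17.7;0 0.39 3.6 0 0 0 -20.7;0 0.54 4.08 0 0 0 -23.7;0 0.71 4.55 0 0 0 -26.7;0 0.9 5 0 0 0 -29.7;0 1.12 5.45 0 0 0 -32.7;0 1.36 5.89 0 0 0 -35.7'
python3 - <<'E'
from go import *
for i in range(3): now(); grab_frame('scene')
rows([(.095,-30.5-2*i) for i in range(1,7)])
E
```

```text
t: 19.23
eef_pos: [0.5103, 0.013, 0.1098]
ee_rot: [-3.139, 0.013, 1.035]
force: [-5.8, -7.5, 2.9]
width: 0.0157
t 19.23 p(cm) [51.03  1.3  10.98] baryaw -30.70 r 9.63 bearing -28.67 F [-5.84 -7.46  2.93] Mz -0.492  torque about axis 0.409 w 0.0157
t 19.27 p(cm) [51.07  1.34 10.98] baryaw -30.84 r 9.62 bearing -29.00 F [-4.85 -4.44  3.14] Mz -0.404  torque about axis 0.196 w 0.0155
t 19.32 p(cm) [51.05  1.33 10.98] baryaw -30.66 r 9.62 bearing -28.89 F [-6.54 -6.31  3.08] Mz -0.464  torque about axis 0.372 w 0.0156
t 19.38 p(cm) [51.05  1.32 10.98] baryaw -30.60 r 9.62 bearing -28.85 F [-5.27 -6.31  3.15] Mz -0.414  torque about axis 0.363 w 0.0160
0 0.42 0.46 0.08 0 0 -1.9;0 0.60 0.74 0.08 0 0 -3.9;0 0.79 1.01 0.08 0 0 -5.9;0 0.99 1.27 0.08 0 0 -7.9;0 1.20 1.53 0.08 0 0 -9.9;0 1.42 1.78 0.08 0 0 -11.9;
```

```bash
python3 -m inch '0 0.42 0.46 0.08 0 0 -1.9;0 0.6 0.74 0.08 0 0 -3.9;0 0.79 1.01 0.08 0 0 -5.9;0 0.99 1.27 0.08 0 0 -7.9;0 1.2 1.53 0.08 0 0 -9.9;0 1.42 1.78 0.08 0 0 -11.9'
python3 - <<'E'
from go import *
for i in range(4): now(); f=grab_frame('scene')
rows([(.095,-32),(.095,-32),(.105,-32),(.115,-32),(.135,-32)])
save(f,'s8.png',(220,200,290,260),8)
E
```

```text
t: 20.12
eef_pos: [0.5215, 0.0291, 0.1099]
ee_rot: [-3.136, 0.019, 0.826]
force: [-7.8, -3.4, 3.8]
width: 0.0158
t 20.12 p(cm) [52.15  2.91 10.99] baryaw -42.68 r 9.62 bearing -40.33 F [-7.79 -3.44  3.78] Mz -0.513  torque about axis 0.225 w 0.0158
t 20.18 p(cm) [52.18  2.94 10.99] baryaw -42.78 r 9.62 bearing -40.59 F [-8.21 -2.89  3.9 ] Mz -0.477  torque about axis 0.248 w 0.0160
t 20.23 p(cm) [52.17  2.93 10.99] baryaw -42.66 r 9.62 bearing -40.51 F [-8.62 -4.47  3.28] Mz -0.496  torque about axis 0.370 w 0.0159
t 20.27 p(cm) [52.16  2.92 10.98] baryaw -42.62 r 9.62 bearing -40.44 F [-7.6  -3.81  2.61] Mz -0.468  torque about axis 0.285 w 0.0156
t 20.32 p(cm) [52.16  2.92 10.99] baryaw -42.61 r 9.62 bearing -40.46 F [-7.73 -3.78  2.85] Mz -0.467  torque about axis 0.292 w 0.0154
0 -0.74 -1.21 0.07 0 0 10.6;0 -0.74 -1.21 0.07 0 0 10.6;0 -1.59 -0.68 0.07 0 0 10.6;0 -2.43 -0.15 0.07 0 0 10.6;0 -4.13 0.91 0.07 0 0 10.6;
```

Still the free torque, about 0.29 N m. I back off, withdraw, and measure the collar angle.

```bash
python3 -m inch '0 -0.37 -0.6 0.05 0 0 5;0 -0.74 -1.2 0.07 0 0 10.3;0 -1.2 -0.95 0.07 0 0 10.3;0 -1.7 -0.6 0.07 0 0 10.3;0 -2.4 -0.15 0.07 0 0 10.3;0 -3.2 0.35 0.07 0 0 10.3;0 -4.1 0.9 0.07 0 0 10.3;0 -4.1 0.9 0.07 0 0 10.3'
cat > ang.py <<'E'
from fit import *
from go import *
def angle(guess):
    f=grab_frame('scene');g=f['pixels'].astype(float);D=[]
    for a in np.radians(guess+60*np.arange(6)):
        h=proj(f,[AX[0]-.002+.03*np.cos(a),AX[1]+.03*np.sin(a),.143])
        x0,y0=np.round(h).astype(int); w=g[y0-3:y0+4,x0-3:x0+4]; b=w[:,:,2]*(w[:,:,0]>100); b=np.clip(b-60-np.median(b),0,None); yy,xx=np.mgrid[y0-3:y0+4,x0-3:x0+4]
        if b.max()>40 and h[1]>225: D.append([(b*xx).sum()/b.sum(),(b*yy).sum()/b.sum()])
    r=hexfit(f,np.array(D),.143,tuple(AX));print('hole angle mod60 %.2f cost %.2f n %d'%(np.degrees(r.x[2])%60,r.cost,len(D)),r.x[:2])
E
python3 - <<'E'
from ang import *
angle(-32);rows([(.14,b) for b in (-24,-14,-4,6,16,26,28)])
E
```

```text
t: 21.32
eef_pos: [0.48, 0.0387, 0.1108]
ee_rot: [-3.136, 0.018, 1.008]
force: [0.3, -0.2, -2.6]
width: 0.0158
hole angle mod60 26.65 cost 0.13 n 2 [ 0.62 -0.05]
t 21.38 p(cm) [48.05  3.86 11.08] baryaw -32.25 r 13.50 bearing -32.13 F [ 0.51  0.31 -1.75] Mz -0.028  torque about axis -0.099 w 0.0156
0 -1.36 -1.48 -0.02 0 0 8.3;0 -2.15 -3.79 -0.02 0 0 18.3;0 -2.53 -6.20 -0.02 0 0 28.3;0 -2.49 -8.64 -0.02 0 0 38.3;0 -2.03 -11.04 -0.02 0 0 48.3;0 -1.15 -13.32 -0.02 0 0 58.3;0 -0.93 -13.75 -0.02 0 0 60.3;
```

```bash
python3 -m inch '0 -1.36 -1.48 0 0 0 8.3;0 -2.15 -3.8 0 0 0 18.3;0 -2.53 -6.2 0 0 0 28.3;0 -2.5 -8.64 0 0 0 38.3;0 -2.03 -11.04 0 0 0 48.3;0 -1.15 -13.3 0 0 0 58.3;0 -0.93 -13.75 0 0 0 60.3;0 -0.93 -13.75 0 0 0 60.3;0 -0.93 -13.75 0 0 0 60.3'
cat >> go.py <<'E'
def tilt():
    from scipy.spatial.transform import Rotation as Ro
    z=Ro.from_euler('xyz',telemetry.get_state()['ee_rot']).as_matrix()[:,2]
    print('untilt rotvec deg',np.degrees(np.cross(z,[0,0,-1])))
E
cat > ang.py <<'E'
from fit import *
from go import *
def angle(guess,span=20,C=None):
    f=grab_frame('scene');g=f['pixels'];bl=cv2.GaussianBlur(g[:,:,2].astype(np.float32),(0,0),.8)
    best=[]
    for dx in np.arange(-4,4.1,1):
      for dy in np.arange(-4,4.1,1):
        for a in np.arange(guess-span,guess+span,1.):
          s=[]
          for k in range(6):
            t=np.radians(a+60*k);X=[AX[0]+dx/1e3+.03*np.cos(t),AX[1]+dy/1e3+.03*np.sin(t),.143]
            if np.cos(t)<-.4: continue
            s.append(X)
          h=cv2.projectPoints(np.array(s),cv2.Rodrigues(np.array(f['R']))[0],np.array(f['t'],float),K(f),np.array(f['dist_coeffs'],float))[0]
          v=cv2.remap(bl,h.astype(np.float32),None,cv2.INTER_LINEAR).ravel()
          best.append((v.mean(),a,dx,dy))
    best.sort(reverse=True);print('angle',best[:5])
    return f
E
python3 - <<'E'
from ang import *
f=angle(-32,25);save(f,'s9.png',(220,200,290,260),8);rows([(.115,28),(.095,28)]);tilt()
E
```

```text
t: 22.5
eef_pos: [0.4711, -0.0988, 0.1108]
ee_rot: [-3.136, 0.018, 2.059]
force: [0.4, -1.4, -1.5]
width: 0.0155
angle [(np.float32(111.760056), np.float64(-32.0), np.float64(-2.0), np.float64(2.0)), (np.float32(111.38568), np.float64(-33.0), np.float64(-2.0), np.float64(2.0)), (np.float32(110.796295), np.float64(-34.0), np.float64(-2.0), np.float64(2.0)), (np.float32(110.79574), np.float64(-32.0), np.float64(-3.0), np.float64(2.0)), (np.float32(110.58684), np.float64(-32.0), np.float64(-2.0), np.float64(1.0))]
t 22.55 p(cm) [47.11 -9.87 11.08] baryaw 28.01 r 13.99 bearing 27.91 F [-1.29  0.33 -1.5 ] Mz -0.027  torque about axis -0.153 w 0.0156
0 2.21 1.15 -0.02 0 0 -0.0;0 3.98 2.09 -0.02 0 0 -0.0;
untilt rotvec deg [1.06 0.23 0.  ]
```

View pics/s9.png

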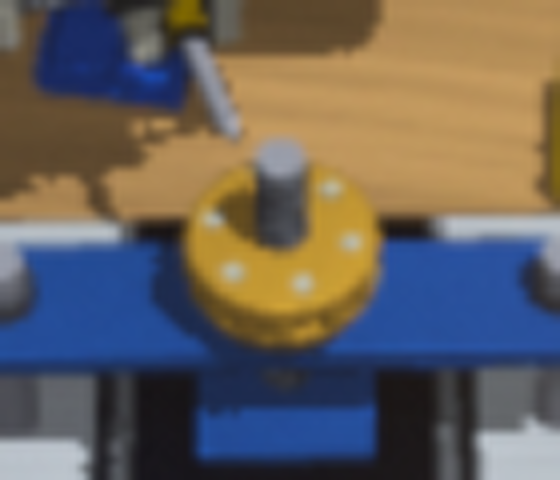

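The crop shows five dots fitting a hole at about 27.5° (107.5° turned so far), and the bar tip aimed at it. I insert while levelling the tool.

```bash
python3 -m inch '0 0.9 0.45 0 1 0.2 -0.5;0 1.5 0.78 0 1 0.2 -0.5;0 2 1.04 0 1 0.2 -0.5;0 2.5 1.3 0 1 0.2 -0.5;0 3 1.55 0 1 0.2 -0.5;0 3.5 1.83 0 1 0.2 -0.5;0 3.98 2.1 0 1 0.2 -0.5;0 3.98 2.1 0 1 0.2 -0.5'
python3 - <<'E'
from go import *
rows([(.095,27.5-2.5*i) for i in range(1,9)]);tilt()
E
```

```text
t: 23.55
eef_pos: [0.5113, -0.0775, 0.1108]
ee_rot: [-3.142, 0.001, 2.051]
force: [0.6, 0.1, -2.2]
width: 0.0153
t 23.55 p(cm) [51.13 -7.75 11.08] baryaw 27.53 r 9.45 bearing 27.93 F [ 0.6   0.12 -2.17] Mz -0.020  torque about axis -0.003 w 0.0153
0 -0.26 0.41 -0.02 0 0 -2.5;0 -0.42 0.79 -0.02 0 0 -5.0;0 -0.58 1.18 -0.02 0 0 -7.5;0 -0.71 1.57 -0.02 0 0 -10.0;0 -0.82 1.97 -0.02 0 0 -12.5;0 -0.92 2.37 -0.02 0 0 -15.0;0 -1.00 2.78 -0.02 0 0 -17.5;0 -1.07 3.19 -0.02 0 0 -20.0;
untilt rotvec deg [0.06 0.03 0.  ]
```

```bash
python3 -m inch '0 -0.26 0.41 0 0 0 -2.5;0 -0.42 0.79 0 0 0 -5;0 -0.58 1.18 0 0 0 -7.5;0 -0.71 1.57 0 0 0 -10;0 -0.82 1.97 0 0 0 -12.5;0 -0.92 2.37 0 0 0 -15;0 -1 2.78 0 0 0 -17.5;0 -1.07 3.19 0 0 0 -20'
python3 - <<'E'
from go import *
for i in range(4): now(); grab_frame('scene')
rows([(.095,7.5-2*i) for i in range(1,6)])
E
```

```text
t: 24.55
eef_pos: [0.5, -0.047, 0.1108]
ee_rot: [-3.14, 0.003, 1.7]
force: [1.9, -8.9, -2.1]
width: 0.0157
t 24.55 p(cm) [50.   -4.7  11.08] baryaw 7.38 r 9.58 bearing 8.31 F [ 1.87 -8.94 -2.12] Mz -0.540  torque about axis 0.333 w 0.0157
t 24.60 p(cm) [50.   -4.67 11.08] baryaw 7.25 r 9.58 bearing 8.10 F [ 0.86 -8.01 -2.08] Mz -0.442  torque about axis 0.329 w 0.0158
t 24.65 p(cm) [50.   -4.68 11.08] baryaw 7.41 r 9.58 bearing 8.16 F [ 2.26 -8.3  -1.57] Mz -0.485  torque about axis 0.332 w 0.0160
t 24.70 p(cm) [50.   -4.69 11.08] baryaw 7.46 r 9.58 bearing 8.24 F [ 1.   -7.66 -2.64] Mz -0.460  torque about axis 0.280 w 0.0158
t 24.75 p(cm) [50.   -4.69 11.08] baryaw 7.47 r 9.58 bearing 8.24 F [ 1.35 -7.57 -1.32] Mz -0.470  torque about axis 0.266 w 0.0158
0 0.02 0.46 -0.02 0 0 -2.0;0 -0.01 0.79 -0.02 0 0 -4.0;0 -0.02 1.12 -0.02 0 0 -6.0;0 -0.02 1.46 -0.02 0 0 -8.0;0 -0.01 1.79 -0.02 0 0 -10.0;
```

```bash
python3 -m inch '0 0.02 0.46 0 0 0 -2;0 -0.01 0.79 0 0 0 -4;0 -0.02 1.12 0 0 0 -6;0 -0.02 1.46 0 0 0 -8;0 -0.01 1.79 0 0 0 -10'
python3 - <<'E'
from go import *
for i in range(4): now(); grab_frame('scene')
rows([(.095,-2.5-2*i) for i in range(1,6)])
E
```

```text
t: 25.38
eef_pos: [0.4988, -0.031, 0.1107]
ee_rot: [-3.138, 0.005, 1.524]
force: [0.4, -11.4, -0.7]
width: 0.0159
t 25.38 p(cm) [49.88 -3.1  11.07] baryaw -2.68 r 9.60 bearing -1.33 F [  0.38 -11.42  -0.69] Mz -0.599  torque about axis 0.496 w 0.0159
t 25.43 p(cm) [49.88 -3.07 11.07] baryaw -2.78 r 9.60 bearing -1.48 F [  0.83 -10.49  -0.37] Mz -0.636  torque about axis 0.369 w 0.0158
t 25.48 p(cm) [49.88 -3.08 11.08] baryaw -2.66 r 9.60 bearing -1.42 F [  0.82 -11.38  -0.65] Mz -0.607  torque about axis 0.483 w 0.0156
t 25.52 p(cm) [49.88 -3.09 11.07] baryaw -2.61 r 9.60 bearing -1.37 F [  0.71 -10.69  -0.07] Mz -0.571  torque about axis 0.453 w 0.0158
t 25.57 p(cm) [49.89 -3.09 11.08] baryaw -2.60 r 9.60 bearing -1.35 F [ -0.07 -11.23  -0.24] Mz -0.556  torque about axis 0.522 w 0.0154
0 0.12 0.52 -0.02 0 0 -1.9;0 0.15 0.85 -0.02 0 0 -3.9;0 0.20 1.18 -0.02 0 0 -5.9;0 0.25 1.51 -0.02 0 0 -7.9;0 0.32 1.83 -0.02 0 0 -9.9;
```

Torque has risen to about 0.47 from 0.31 N m, half as hard again. Scaled to the stated 0.35 N m free torque, that is about 40 to 57 N on the screen. I stop turning here, back the bar off and withdraw.

```bash
python3 - <<'E'
from go import *
rows([(.095,2),(.095,6),(.115,6.5),(.14,6.5)]);tilt()
E
```

```text
t 25.57 p(cm) [49.89 -3.09 11.08] baryaw -2.60 r 9.60 bearing -1.35 F [ -0.07 -11.23  -0.24] Mz -0.556  torque about axis 0.522 w 0.0154
0 0.10 -0.56 -0.02 0 0 4.6;0 0.15 -1.22 -0.02 0 0 8.6;0 -1.83 -1.53 -0.02 0 0 9.1;0 -4.32 -1.81 -0.02 0 0 9.1;
untilt rotvec deg [ 0.28 -0.19  0.  ]
```

```bash
python3 -m inch '0 0.1 -0.56 0 0 0 4.6;0 0.1 -1.22 0 0 0 8.6;0 0.1 -1.22 0 0 0 8.6'
python3 -c "
from go import *
now()"
python3 -m inch '0 -0.6 -0.1 0 0 0 0;0 -1.2 -0.2 0 0 0 0;0 -2 -0.3 0 0 0 0;0 -3 -0.4 0 0 0 0;0 -4.5 -0.5 0 0 0 0;0 -4.5 -0.5 0 0 0 0'
python3 - <<'E'
from ang import *
angle(8,15);now();tilt();s=telemetry.get_state();print((np.array([.4063,-.3196,.0316])-s['eef_pos'])*100, np.degrees(1.8145-s['ee_rot'][2]))
E
```

```text
t: 25.95
eef_pos: [0.4996, -0.0435, 0.1107]
ee_rot: [-3.138, 0.005, 1.674]
force: [-0.2, -0.2, -1.2]
width: 0.0156
t 25.95 p(cm) [49.96 -4.35 11.07] baryaw 5.93 r 9.57 bearing 6.17 F [-0.22 -0.23 -1.22] Mz 0.002  torque about axis 0.022 w 0.0156
t: 26.7
eef_pos: [0.4531, -0.0487, 0.1108]
ee_rot: [-3.138, 0.005, 1.674]
force: [0.7, 0.7, -0.4]
width: 0.0158
angle [(np.float32(111.54499), np.float64(5.0), np.float64(-4.0), np.float64(1.0)), (np.float32(111.544914), np.float64(6.0), np.float64(-3.0), np.float64(1.0)), (np.float32(111.325294), np.float64(4.0), np.float64(-4.0), np.float64(2.0)), (np.float32(111.11908), np.float64(5.0), np.float64(-3.0), np.float64(1.0)), (np.float32(110.810234), np.float64(4.0), np.float64(-4.0), np.float64(3.0))]
t 26.75 p(cm) [45.41 -4.85 11.1 ] baryaw 5.94 r 14.15 bearing 6.22 F [ 0.43  0.47 -1.23] Mz 0.038  torque about axis -0.022 w 0.0157
untilt rotvec deg [ 0.3  -0.12  0.  ]
[ -4.78 -27.11  -7.94] 8.018557814200031
```

Torque vanished on backing off and the collar stayed put, having turned about 129° in total. I carry the bar back above the rest.

```bash
python3 -m inch '0 -1 -2 3 0 0 2;0 -2 -5 6 0 0 4;0 -3 -10 6 0 0 6;0 -4 -15 6 0 0 8;0 -4.8 -20 5 0 0 8;0 -4.8 -25 3 0 0 8;0 -4.8 -27.1 0 0 0 8;0 -4.8 -27.1 -2 0.3 -0.1 8;0 -4.8 -27.1 -2 0.3 -0.1 8;0 -4.8 -27.1 -2 0.3 -0.1 8'
python3 - <<'E'
from go import *
now();tilt();s=telemetry.get_state();print((np.array([.4063,-.3196,.0316])-s['eef_pos'])*100, np.degrees(1.8145-s['ee_rot'][2]))
f=grab_frame('wrist');save(f,'w10.png',s=1.4)
P=np.array(s['eef_pos'])
for n in ['bar','rest_seat']:
    r=pinpoint('wrist',n);print(n,[(q['location'],round(q['p'],2)) for q in r[:2]])
e=np.array([np.cos(.2437),np.sin(.2437),0]);up=np.array([0,0,.0184])
# where back end of the handle (top edge) should show, if unslipped: 55 mm behind; band 43 mm behind
for d in (-.055,-.043,.015): print(d,proj(f,P+up+[0,0,.008]+d*e)*1.4)
for a,z in ((-.075,.01),(.075,.01)): print('rest end',proj(f,np.array([.4063,-.3196,z])+a*e)*1.4)
E
```

```text
t: 28.0
eef_pos: [0.4068, -0.3196, 0.0918]
ee_rot: [3.141, 0.001, 1.815]
force: [-0.4, 0.2, -1.4]
width: 0.0157
t 28.00 p(cm) [ 40.68 -31.96   9.18] baryaw 13.98 r 34.26 bearing 56.72 F [-0.43  0.16 -1.43] Mz -0.006  torque about axis -0.158 w 0.0157
untilt rotvec deg [0.04 0.05 0.  ]
[-0.05  0.   -6.02] -0.01766068647682167
bar [([279.9, 289.2], 0.58)]
rest_seat []
-0.055 [391.44 220.03]
-0.043 [391.4  267.77]
0.015 [391.21 469.2 ]
rest end [391.89 142.58]
rest end [391.56 449.38]
```

View pics/w10.png

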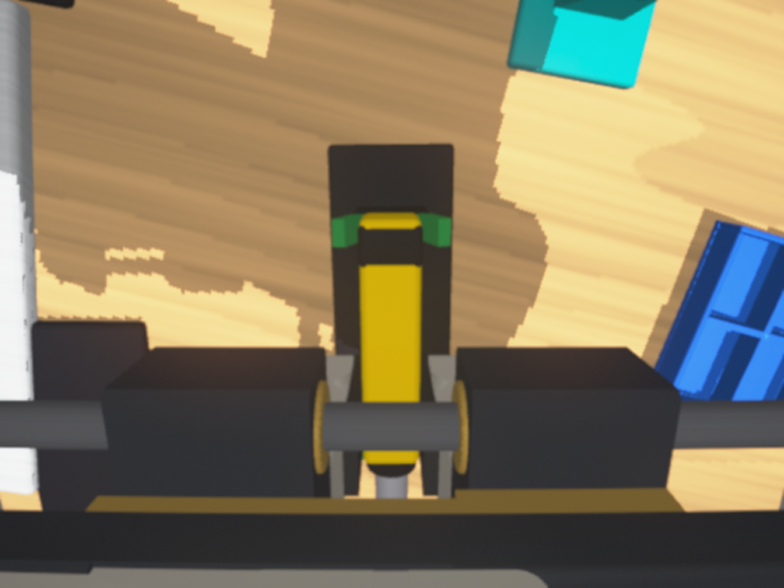

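The handle's back end is at (391,215) px and its band ends at 265. Both match the unslipped prediction of 220 and 268, and the bar is centred between the green lips. I lower and release.

```bash
python3 -m inch '0 -0.05 0 -2 0 0 0;0 -0.05 0 -4 0 0 0;0 -0.05 0 -5.3 0 0 0;0 -0.05 0 -6 0 0 0;0 -0.05 0 -6 0 0 0;0.4 -0.05 0 -6 0 0 0;0.4 -0.05 0 -6 0 0 0;0.4 -0.05 0 -6 0 0 0;0.4 -0.05 0 -3 0 0 0;0.5 -0.05 0 2 0 0 0;0.5 -0.05 0 7 0 0 0;0.5 -0.05 0 10 0 0 0'
python3 -m inch '0.5 -1.1 -0.3 3 0 0 0;0.5 -1.7 -0.8 3 0 0 0;0.5 -1.7 -0.8 3 0 0 0;0.5 -1.7 -0.8 3 0 0 0'
python3 - <<'E'
from h import *
import pickle
np.set_printoptions(precision=4,suppress=True)
s=telemetry.get_state();print(s['t'],s['eef_pos'],s['force'],s['width'])
f=grab_frame('wrist');grab_frame('top');save(f,'w11.png',s=1.3)
hsv=cv2.cvtColor(f['pixels'],cv2.COLOR_RGB2HSV);m=cv2.inRange(hsv,(20,120,90),(32,255,255));m[300:]=0
n,l,st,ce=cv2.connectedComponentsWithStats(m);i=1+np.argmax(st[1:,4]);ys,xs=np.nonzero(l==i)
a=at_z(f,[xs[ys<ys.min()+3].mean(),ys.min()-.5],.058);b=at_z(f,[xs[ys>ys.max()-3].mean(),ys.max()+.5],.058)
print('back/front',a,b,'(before: .3635 -.3305 / .4210 -.3163)',np.arctan2((b-a)[1],(b-a)[0]))
for n in ['bar','bar_tip']: print(n,[(at_z(f,q['location'],.05),round(q['p'],2)) for q in pinpoint('wrist',n)[:1]])
E
```

```text
t: 29.65
eef_pos: [0.4071, -0.3198, 0.1951]
ee_rot: [3.137, 0.003, 1.815]
force: [0.1, 0.5, -0.6]
width: 0.0436
t: 30.15
eef_pos: [0.3897, -0.3276, 0.2242]
ee_rot: [3.138, 0.002, 1.815]
force: [0.3, -0.5, 0.4]
width: 0.044
30.15 [ 0.3897 -0.3276  0.2242] [ 0.2814 -0.5311  0.3941] 0.043965105494903005
back/front [ 0.3639 -0.3308  0.058 ] [ 0.4215 -0.3163  0.058 ] (before: .3635 -.3305 / .4210 -.3163) 0.2479947527815596
bar [(array([ 0.4058, -0.3207,  0.05  ]), 0.78)]
bar_tip [(array([ 0.4802, -0.3016,  0.05  ]), 0.74)]
```

View pics/w11.png

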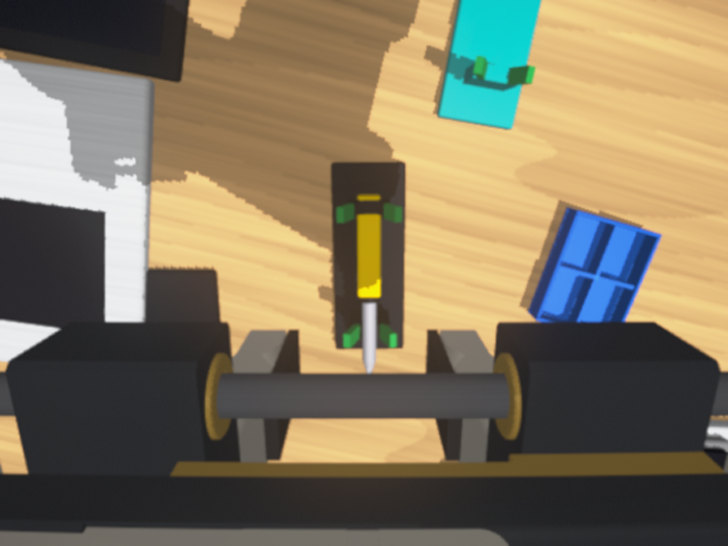

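The bar lies between the green lips, tip at (370,365) px scaled, within about 0.5 mm of where it started. The gripper is clear of everything, so I hand in.

```bash
python3 -c "
from station import arm
print(arm.job_done())"
```

```text
the job is handed in; nothing more can be done
None
```

I turned the collar clockwise about 129° in three strokes through successive holes, using only the bar. I then laid the bar back in its rest and handed the job in at about 30 s of the 72 allowed. No verdict was reported.

**Pressing:** Measured torque about the collar's axis rose from about 0.31 N m with the foot free to about 0.47 N m at the end, roughly 1.5 times. The side force on the handle alone rose by a factor of 1.35. Together they suggest about 40 to 57 N on the screen, which I had no way to measure directly. The collar did not visibly move when I backed the bar off.

**Bar in its rest:** The handle ended within about 0.5 mm of where it started, at a yaw of 0.248 rad against 0.242 rad measured before. The tip is on the same side as at the start, and the bar is released with the gripper clear.

**Disagreements:**
- My free torque read about 0.3 N m against the stated 0.35, with noise of about 0.05.
- The bar led the collar by about 10°, not the stated 6°.
- Judging height from the dots' scale gave 131 mm for the collar's top, but two-view triangulation gave 143 mm, as the text implies. I used 143 mm.

**Not checked:** I did not measure the loose bystanders at the end. I steered clear of them and saw no contact.

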